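# Lay a carton in the pinwheel layer and hold the last one over its gap

## Task

Two white cartons already lie on the square grey board in the pinwheel pattern engraved on it. Lay one of the two spare cartons flat and square in either free outline and let go of it; then bring the other over the last free outline and finish while still holding it there, level, square with the outline and about 15 mm above the tops of its neighbours, touching none of them, so that the nurse can check its underside before it goes down. Keep the two cartons already on the board in their outlines, do not drop a carton from a height, and do not disturb the tube rack, the mug and the jar that stand in between.

Things in the scene. Friction and masses are not known exactly. Their poses are not given: they have to be found in the camera images.
- board: flat square grey plastic board, 156 x 156 x 12 mm, fixed to the worktop, turned to any yaw; origin at the centre of its underside, z up. Four engraved carton outlines form a pinwheel round an empty middle of 45 x 45 mm, with 5 mm between neighbouring cartons. In its frame the outline centres lie at (-25,-45) a, (45,-25) b, (25,45) c, (-45,25) d mm; a and b are taken, c and d are free
- place_c (a point): free 47 x 87 mm outline engraved on the board's top; the point is its centre, on the top face, where the carton's underside centre belongs; axes as the board's. A carton here lies with its length (its y) along the board's x. Once d is filled its neighbours are b and d. If d is still empty, b stands 5 mm off part of its inner long side, so fingers fit only towards its end nearest d
- place_d (a point): free 47 x 87 mm outline engraved on the board's top; the point is its centre, on the top face, where the carton's underside centre belongs; axes as the board's. A carton here lies with its length (its y) along the board's y. Its neighbours are a and c. While c is empty, both its long sides are free for the fingers
- place_a (a point): taken 47 x 87 mm outline engraved on the board's top; the point is its centre, on the top face, where the carton's underside centre belongs; axes as the board's. A carton here lies with its length (its y) along the board's x. laid_a lies here
- place_b (a point): taken 47 x 87 mm outline engraved on the board's top; the point is its centre, on the top face, where the carton's underside centre belongs; axes as the board's. A carton here lies with its length (its y) along the board's y. laid_b lies here
- carton1: spare white carton with one red end, a 44 x 84 x 30 mm block weighing about 60 g; origin at the centre of its underside, x across the 44 mm width, y along the 84 mm length, z up; both ends count alike. Lies flat on the worktop, right of the rack
- carton2: spare white carton with one red end, a 44 x 84 x 30 mm block weighing about 60 g; origin at the centre of its underside, x across the 44 mm width, y along the 84 mm length, z up; both ends count alike. Lies flat on the worktop, farther right than carton1
- laid_a: loose white carton with one red end, a 44 x 84 x 30 mm block weighing about 60 g; origin at the centre of its underside, x across the 44 mm width, y along the 84 mm length, z up; both ends count alike. Lies on the board in outline a
- laid_b: loose white carton with one red end, a 44 x 84 x 30 mm block weighing about 60 g; origin at the centre of its underside, x across the 44 mm width, y along the 84 mm length, z up; both ends count alike. Lies on the board in outline b
- rack: loose wire rack with four sample tubes, 43 x 91 mm, tops of the tubes up to 110 mm high; origin at the centre of its underside, long side along its y. Stands upright between the spare cartons and the board
- mug: loose orange mug, 81 x 112 mm with its handle, 94 mm high; origin at the centre of its underside. Stands beyond the jar
- jar: loose small jar with a red lid, 52 mm across, 70 mm high; origin at the centre of its underside. Stands between rack and mug
Not all that is in view belongs to the job. What is shaped like the carton1 but orange is not meant.

How it is judged:
By the outcome, as a careful person would: the job done as asked, in the order asked, and still so for the second after the job is handed in, while the arm keeps its last pose, push and grip.
It also fails if it takes over 58 s, if anything falls off the work surface, if the arm or the gripper's body presses on something with over 40 N, if the wrist force passes 120 N, or if a joint passes its speed limit or range.

## Robot

A 6-joint arm with a two-finger parallel gripper is mounted at the origin on a cart in front of the work surface, level with it; the furniture and walls round the work are solid. World frame = base frame: x ahead of the robot, y to its left, z up, the work surface at z = 0. Lengths are in m, angles in degrees, forces in N, time in s.
With the tool pointing down it reaches from about 0.35 to 1 m from the base axis. Payload 7.1 kg.
Tool frame: the origin (TCP) lies on the mounting face of the last link; the fingertips stand ctrl.tips_ahead ahead of it and the grasp point (between the pads) lies 155 mm ahead of it (ctrl.tips_ahead is the distance from the TCP to the fingertips, in m); z points along the fingers, y is the line along which they close (so a half turn about z gives the same grasp; the last joint's range is limited). The gripper opens to 85 mm and grips with 20 to 120 N. Pads are 22 mm wide; open, the fingers measure 114 mm over their backs; the gripper's body (76 mm by 85 mm) begins 54 mm behind the grasp point. The pads swing forward as they close: fully open they stand 13 mm farther back than shut.
Start: joints at [-1.089, 24.242, 93.386, -0, 62.372, -1.089], TCP at [0.625, 0, 0.405] pointing down, gripper open.
Joint ranges: [-172.04, 172.04], [-51.8, 120.97], [4.93, 147.93], [-75.15, 255.16], [6.16, 154.13], [-145.62, 145.62]. Speed limits (degrees/s): [136.94, 136.94, 172.46, 180, 180, 180].

## Interface

Orientations are given as a 3x3 rotation matrix whose columns are the frame's x, y, z axes.
In Python, from bench import ctrl gives the robot as it stands.
- The arm moves only by the tool carry_out, never from a script. Its arguments are lists of equal length, an entry for each row: "translation": the shift along the tool's x, y, z in cm, a list of three; "twist": the turn, a rotation vector about the tool's x, y, z in degrees, a list of three; "grip": the closure, from 0 (fully open) to 1 (shut). A call has 1 to 8 rows; each row shifts and turns the commanded pose from where the row before left it, along the tool's axes as they then stand; what a row does not reach is not made up. A row lasts 1/12 s, in which the tool goes at most 41.7 mm and 7.16 degrees, less where a joint would pass 70% of its speed; a pose out of reach is approached as far as the arm can. A call with a gripper value outside its range is refused whole. The fingers move at their own pace and stop on an object; "force" is the grip in N (left out, the last holds). Time passes only in rows, so rows that do not move let the fingers close. It gives the time, the measured TCP pose, the force, the opening and the grip force at its end, in the units of the state.
- ctrl.get_state(): the state, without advancing time (a new reading comes with each control period).
- ctrl.snapshot(name): name is "scene" or "side" or "wrist"; returns (picture, depth): 384x512x3 uint8, red, green, blue; 384x512 float32, m along the optical axis (not along the pixel's ray), 0 where there is no reading.
- ctrl.get_calibration(name): a dict with "intrinsics" (3x3 intrinsics, pixels), "xyz" and "attitude" of the camera in the world. Camera axes: x right, y down, z forward; pixel columns grow to the right and rows downward; lengths in m; the calibration is good to about 2 mm. A picture is of the moment at which its call begins: read the wrist's pose just before it. get_calibration takes no time and is no camera call; for the wrist camera it gives the pose at the moment of the call.
- ctrl.close_job(): hands the job in; it is judged then, once.
Trained networks look in the newest picture that a camera, given by its name, has taken for a name from the list of things; names that differ only in an ending like _2 or _b are one class to them, and where a whole thing is asked for, a point or a joint stands for the part that bears it (a point fixed in the world has none). Each returns a list of dicts, best first, with "conf" (0 to 1); they miss things now and then, are a little off and sometimes report something else, mostly with a low value. They report only what shows in the picture. A call takes as long as a camera call. They do not tell look-alikes from the thing itself.
- ctrl.find_in(camera, target): "box" ([left, top, right, bottom] in pixels, round what is visible of it).
- ctrl.tip_of(camera, target): "position" ([row, column] in pixels: a listed point, or the origin of a listed thing).
The state is a dict: "time_s": time; "qpos": joint angles; "qvel": joint speeds; "joint_efforts": joint torques, N m; "tool_pos": TCP position; "eef_rot": TCP orientation; "ft_force": force on the tool from outside, world axes, zero at the start; "torque": the same for the moment, N m; "gripper_width": finger opening in m; "grasp_force": force on a finger pad.
Only numpy, scipy, OpenCV 4.12 (cv2) and the standard library are available. Lean on these libraries where they do the work, as an engineer would, in place of code of your own. Each camera call takes 0.05 s, during which the arm holds its last target. There are 200 camera calls.

## Working session

There is one attempt and no reset: what is moved stays moved. The work goes in short steps, Python scripts to look and compute and a tool call to move; the robot and the scene stay as the last step left them, time stands still between calls to the robot, and variables do not carry over. Pictures are saved under pics/ and viewed, at most 10 in all, crops included, and the job is handed in when it is done.

Besides the shell and the picture viewer there is one more tool, called as name(argument=value, ...) on one line, values as JSON. carry_out: Moves the arm, as the interface text tells. Its arguments: {"type":"object","properties":{"translation":{"type":"array","items":{"type":"array","items":{"type":"number"}}},"twist":{"type":"array","items":{"type":"array","items":{"type":"number"}}},"grip":{"type":"array","items":{"type":"number"}},"force":{"type":"number"}},"required":["translation","twist","grip"]}

```bash
mkdir -p pics; ls
cat > h.py <<'E'
import numpy as np, cv2
from bench import ctrl
def cloud(name):
    cal=ctrl.get_calibration(name); im,d=ctrl.snapshot(name)
    K=np.array(cal['intrinsics']);R=np.array(cal['attitude']);t=np.array(cal['xyz'])
    v,u=np.mgrid[:d.shape[0],:d.shape[1]]
    P=np.stack([(u-K[0,2])/K[0,0]*d,(v-K[1,2])/K[1,1]*d,d],-1)@R.T+t
    P[d==0]=np.nan
    return im,P,cal
def save(im,n): cv2.imwrite(f'pics/{n}.png',im[...,::-1])
E
python3 - <<'E'
from h import *
s=ctrl.get_state();print(s['time_s'],s['tool_pos'],ctrl.tips_ahead,s['gripper_width'])
ims=[]
for n in('scene','side'):
    im,P,c=cloud(n);ims.append(im);np.savez(n+'.npz',im=im,P=P);print(n,c['xyz'],np.array(c['attitude']).round(2).tolist(),c['intrinsics'])
    for t in ('board','carton1','place_c','place_d','rack','mug','jar'):
        print(t,[(np.round(q['box']).tolist(),round(q['conf'],2)) for q in ctrl.find_in(n,t)] if 'place' not in t else [(np.round(q['position']).tolist(),round(q['conf'],2)) for q in ctrl.tip_of(n,t)])
save(ims[0],'scene0');save(ims[1],'side0')
E
```

```text
pics
0.0 [6.24718325e-01 1.90287133e-05 4.03937535e-01] 0.1734 0.0855380940679269
scene [ 0.06936594 -0.68439118  0.94062794] [[0.83, -0.42, 0.37], [-0.56, -0.62, 0.54], [0.0, -0.66, -0.75]] [[471.14906998   0.         257.46980877]
 [  0.         471.14906998 187.65926414]
 [  0.           0.           1.        ]]
board [([167.0, 115.0, 238.0, 164.0], 0.94), ([204.0, 115.0, 236.0, 141.0], 0.67)]
carton1 [([327.0, 255.0, 356.0, 296.0], 0.75), ([259.0, 271.0, 301.0, 310.0], 0.74), ([294.0, 202.0, 332.0, 228.0], 0.67)]
place_c [([126.0, 194.0], 0.97), ([129.0, 219.0], 0.85), ([145.0, 187.0], 0.81), ([150.0, 211.0], 0.78), ([219.0, 310.0], 0.59)]
place_d [([126.0, 194.0], 0.97), ([129.0, 219.0], 0.85), ([145.0, 187.0], 0.81), ([150.0, 211.0], 0.78), ([219.0, 310.0], 0.59)]
rack [([215.0, 170.0, 249.0, 214.0], 0.63)]
mug [([288.0, 132.0, 324.0, 174.0], 0.7)]
jar [([200.0, 133.0, 227.0, 159.0], 0.66), ([245.0, 155.0, 266.0, 183.0], 0.6), ([165.0, 115.0, 243.0, 165.0], 0.35)]
side [ 0.30281114 -0.83158956  0.8128338 ] [[0.97, -0.16, 0.2], [-0.25, -0.65, 0.72], [0.02, -0.75, -0.67]] [[427.16816674   0.         251.82131191]
 [  0.         427.16816674 190.07047347]
 [  0.           0.           1.        ]]
board [([193.0, 132.0, 259.0, 174.0], 0.77)]
carton1 [([270.0, 225.0, 310.0, 252.0], 0.97), ([206.0, 282.0, 247.0, 307.0], 0.76), ([278.0, 279.0, 309.0, 324.0], 0.74)]
place_c [([144.0, 223.0], 0.9), ([151.0, 211.0], 0.81), ([149.0, 243.0], 0.78), ([160.0, 231.0], 0.67)]
place_d [([144.0, 223.0], 0.9), ([151.0, 211.0], 0.81), ([149.0, 243.0], 0.78), ([160.0, 231.0], 0.67)]
rack [([207.0, 176.0, 241.0, 214.0], 0.93)]
mug [([285.0, 159.0, 330.0, 204.0], 0.77)]
jar [([246.0, 170.0, 267.0, 200.0], 0.85)]
```

View pics/scene0.png

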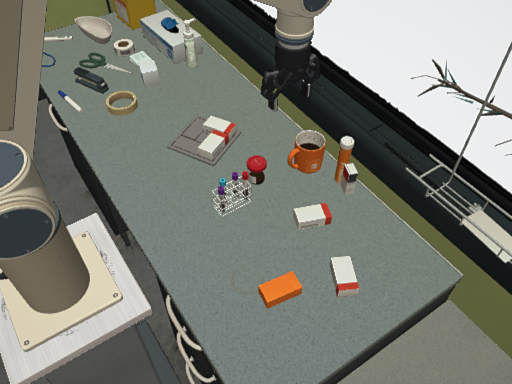

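View pics/side0.png

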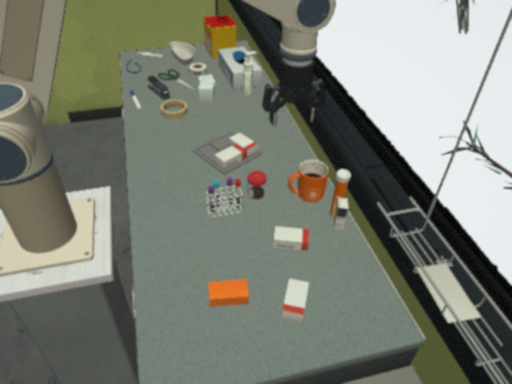

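Scene view: the board is at about (203,140) with two laid cartons. Carton1 is at (313,215), carton2 at (344,275), and the orange look-alike at (280,289). The rack (232,195), jar (257,168) and mug (310,152) stand in between. The side view agrees.

```bash
cat >> h.py <<'E'
def rect(im,P,box,zlo,zhi,m=4,col=None):
    l,t,r,b=[int(round(x)) for x in box]
    sl=(slice(max(t-m,0),b+m),slice(max(l-m,0),r+m))
    p=P[sl].reshape(-1,3); k=(p[:,2]>zlo)&(p[:,2]<zhi)
    p=p[k]; c,(w,h),a=cv2.minAreaRect((p[:,:2]*1000).astype(np.float32))
    return np.round(c,1),(round(w,1),round(h,1)),round(a,1),round(float(np.median(p[:,2]))*1000,1),len(p)
E
python3 - <<'E'
from h import *
B={'scene':dict(c1=[294,202,332,228],c2=[327,255,356,296],laid=[195,115,238,161],board=[167,115,238,164],rack=[212,170,251,214],mug=[288,132,324,174],jar=[245,155,266,183]),
'side':dict(c1=[270,225,310,252],c2=[278,279,309,324],laid=[213,132,259,168],board=[193,132,259,174],rack=[207,176,241,214],mug=[285,159,330,204],jar=[246,170,267,200])}
Z=dict(c1=(.024,.04),c2=(.024,.04),laid=(.035,.06),board=(.006,.018),rack=(.02,.13),mug=(.03,.12),jar=(.02,.1))
for n in B:
    f=np.load(n+'.npz')
    for k in B[n]: print(n,k,rect(f['im'],f['P'],B[n][k],*Z[k],m=3))
ctrl.snapshot('wrist')
c=ctrl.get_calibration('wrist');print(c['xyz'],np.array(c['attitude']).round(3).tolist(),c['intrinsics'])
print(np.round(ctrl.get_state()['eef_rot'],3).tolist())
f=np.load('scene.npz')['P']
for z in('scene','side'):
  P=np.load(z+'.npz')['P'];tab=np.abs(P[...,2])<.006;print(np.nanmin(P[tab],0),np.nanmax(P[tab],0))
E
```

```text
scene c1 (array([ 586.6, -168.2]), (48.7, 86.9), 70.0, 29.1, 540)
scene c2 (array([ 539.2, -340.6]), (86.7, 46.3), 62.0, 29.1, 710)
scene laid (array([520.1, 206.3]), (139.3, 88.3), 29.4, 40.9, 733)
scene board (array([499.9, 244.8]), (161.4, 192.1), 27.8, 11.1, 1209)
scene rack (array([475.7,  -8.4]), (150.7, 56.8), 9.9, 59.7, 760)
scene mug (array([716.7,   1.3]), (173.3, 79.9), 31.9, 64.6, 1138)
scene jar (array([522.1,   8.3]), (111.0, 49.3), 23.6, 67.8, 396)
side c1 (array([ 587. , -168.2]), (50.6, 85.4), 67.2, 29.0, 511)
side c2 (array([ 539. , -340.4]), (87.6, 45.1), 62.3, 29.3, 724)
side laid (array([520.9, 208. ]), (137.7, 90.2), 29.3, 40.8, 570)
side board (array([507.4, 230.6]), (157.9, 162.4), 27.9, 11.0, 838)
side rack (array([448.9, -13.7]), (90.3, 48.4), 0.1, 59.6, 715)
side mug (array([737.5,  10.6]), (196.8, 134.6), 46.7, 66.0, 1166)
side jar (array([546.6,  21. ]), (54.2, 48.9), 75.5, 67.8, 294)
[0.62610935 0.07475503 0.37460827] [[1.0, 0.0, 0.001], [0.001, -0.955, -0.295], [0.001, 0.295, -0.955]] [[278.40393558   0.         255.82039354]
 [  0.         278.40393558 184.46880638]
 [  0.           0.           1.        ]]
[[0.0, 1.0, -0.0], [1.0, -0.0, -0.0], [-0.0, -0.0, -1.0]]
[-0.14985059 -0.61885191 -0.00599991] [0.78008184 1.08388277 0.00599794]
[-0.1348189  -0.58009483 -0.00599644] [0.77941158 1.81483374 0.00599847]
```

carry_out(translation=[[3.3, -1.4, 0], [3.3, -1.4, 0], [3.3, -1.4, 0], [3.3, -1.4, 0], [3.3, -1.4, 0], [3.3, -1.4, 0], [3.3, -1.4, 0], [3.3, -1.4, 0]], twist=[[0, 0, 0], [0, 0, 0], [0, 0, 0], [0, 0, 0], [0, 0, 0], [0, 0, 0], [0, 0, 0], [0, 0, 0]], grip=[0, 0, 0, 0, 0, 0, 0, 0])

```text
time_s: 1.52
tool_pos: [0.5121, 0.2655, 0.4049]
eef_rot: [[0.0, 1.0, 0.0], [1.0, -0.0, 0.0], [0.0, 0.0, -1.0]]
ft_force: [-0.4, 0.3, 0.2]
gripper_width: 0.0855
grasp_force: 0.0
```

Run:
```python
from h import *
im,P,c=cloud('wrist');save(im,'w_board');s=ctrl.get_state();print(s['time_s'],s['tool_pos'],s['qvel'].round(2) if hasattr(s['qvel'],'round') else s['qvel'])
np.savez('wb.npz',im=im,P=P)
for t in('board','laid_a'): print(t,[(np.round(q['box']).tolist(),round(q['conf'],2)) for q in ctrl.find_in('wrist',t)])
for q in ctrl.tip_of('wrist','place_c'):
  r,k=np.round(q['position']).astype(int);print((r,k),q['conf'],P[r,k]*1000)
```

```text
1.5667 [0.51010724 0.2699721  0.40495117] [-4.14  0.02  0.16 -1.34  0.12 -7.69]
board [([177.0, 104.0, 328.0, 222.0], 0.64)]
laid_a [([218.0, 191.0, 288.0, 254.0], 0.93), ([259.0, 150.0, 322.0, 223.0], 0.93)]
(np.int64(146), np.int64(255)) 0.85 [512.56465233 280.96248703  12.2673863 ]
(np.int64(215), np.int64(253)) 0.83 [509.99759227 196.21543098  42.16092938]
(np.int64(180), np.int64(214)) 0.75 [457.05203414 234.84857041  12.86724042]
```

View pics/w_board.png

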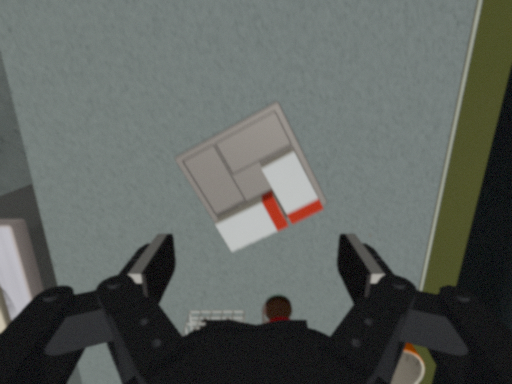

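The wrist view shows the free outlines c at about (253,140) and d at (212,180), with a at (252,225) and b at (292,183). The board's yaw is about 28°.

```bash
cat > fitb.py <<'E'
from h import *
def boardfit(P,box):
    l,t,r,b=box
    p=P[t-5:b+5,l-5:r+5].reshape(-1,3)
    out={}
    bd=p[(p[:,2]>.006)&(p[:,2]<.06)]
    c,(w,h),a=cv2.minAreaRect((bd[:,:2]*1000).astype(np.float32));print('board',c,w,h,a,'z',np.median(bd[bd[:,2]<.018,2]))
    return np.array(c),a
E
python3 - <<'E'
from fitb import *
im,P,cal=cloud('wrist');s=ctrl.get_state();print(s['tool_pos'])
np.savez('wb.npz',im=im,P=P)
bx=np.array(ctrl.find_in('wrist','board')[0]['box']).round().astype(int);print(bx)
boardfit(P,[175,102,330,255])
p=P[140:262,205:335]
z=p[...,2]; m=((z>.033)&(z<.05)).astype(np.uint8)
rgb=im[140:262,205:335].astype(int); sat=rgb.max(-1)-rgb.min(-1)
# split cartons with image edges: erode then components
n,lab,st,_=cv2.connectedComponentsWithStats(cv2.erode(m,np.ones((3,3),np.uint8)),connectivity=4)
for i in range(1,n):
    if st[i,4]<200: continue
    q=p[lab==i];c,wh,a=cv2.minAreaRect((q[:,:2]*1000).astype(np.float32));print('laid',c,wh,a,np.median(q[:,2]))
# board corner lines: color-based quad from image, z=12mm
for q in ctrl.tip_of('wrist','place_c'):
  r,k=np.round(q['position']).astype(int);print((r,k),q['conf'],P[r,k]*1000)
c,R=None,None
big=cv2.resize(im[90:265,160:345],None,fx=4,fy=4,interpolation=cv2.INTER_CUBIC)[:,:740];save(big,'bigboard')
E
```

```text
[0.51294796 0.2640777  0.40474213]
[175 103 330 222]
board (508.73846435546875, 231.87869262695312) 156.2444610595703 154.8743896484375 28.073007583618164 z 0.012709405598060053
laid (559.8385620117188, 230.936767578125) (41.67238998413086, 83.20384979248047) 28.790485382080078 0.04285293617424579
laid (508.4945068359375, 181.79037475585938) (82.25897979736328, 43.74440002441406) 27.069345474243164 0.042814520410919876
(np.int64(146), np.int64(252)) 0.8 [509.0107402  280.42798605  13.04680378]
(np.int64(179), np.int64(214)) 0.61 [457.81388769 235.86920035  14.23166928]
```

```bash
python3 -c "
import cv2;i=cv2.imread('pics/bigboard.png');print(i.shape);cv2.imwrite('pics/bigboard2.png',i[:600])"
```

```text
(700, 740, 3)
```

View pics/bigboard2.png

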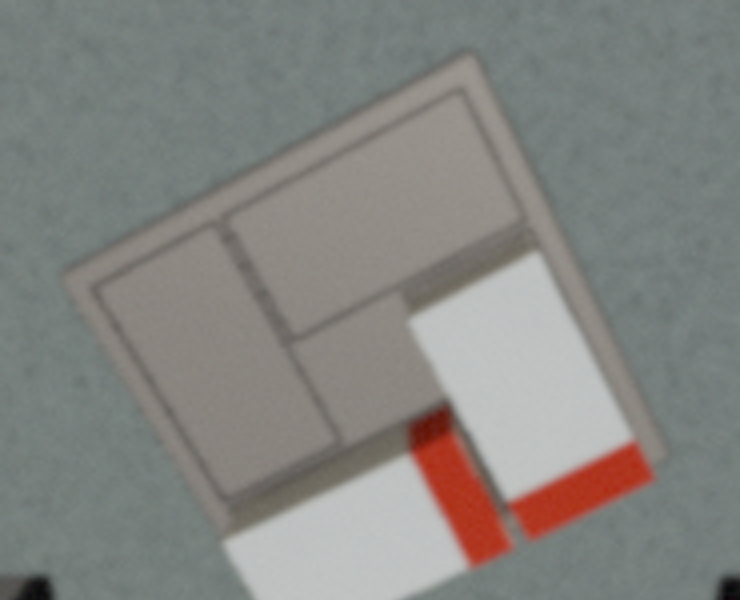

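The board centre is at (509,232) with yaw 28° and its top at 12.5 mm. The laid cartons fit the pattern to within about 1 mm. Next I go over carton1 with the closing line at 70° yaw.

carry_out(translation=[[-3.6, 0.62, 0], [-3.6, 0.62, 0], [-3.6, 0.62, 0], [-3.6, 0.62, 0], [-3.6, 0.62, 0], [-3.6, 0.62, 0], [-3.6, 0.62, 0], [-3.6, 0.62, 0]], twist=[[0, 0, 0], [0, 0, 0], [0, 0, 0], [0, 0, 0], [0, 0, 0], [0, 0, 0], [0, 0, 0], [0, 0, 0]], grip=[0, 0, 0, 0, 0, 0, 0, 0])

```text
time_s: 2.53
tool_pos: [0.5625, -0.0273, 0.4049]
eef_rot: [[0.002, 1.0, 0.0], [1.0, -0.002, -0.0], [-0.0, 0.0, -1.0]]
ft_force: [0.5, -0.2, 0.9]
gripper_width: 0.0851
grasp_force: 0.0
```

carry_out(translation=[[-3.6, 0.62, 0], [-3.6, 0.62, 0], [-3.6, 0.62, 0], [-3.6, 0.62, 0], [0, 0, 0], [0, 0, 0], [0, 0, 0], [0, 0, 0]], twist=[[0, 0, 0], [0, 0, 0], [0, 0, 0], [0, 0, 0], [0, 0, -7], [0, 0, -7], [0, 0, -7], [0, 0, -7]], grip=[0, 0, 0, 0, 0, 0, 0, 0])

```text
time_s: 3.2
tool_pos: [0.5868, -0.17, 0.4045]
eef_rot: [[-0.472, 0.882, -0.0], [0.882, 0.472, 0.0], [0.0, -0.0, -1.0]]
ft_force: [-0.2, 0.4, 0.3]
gripper_width: 0.0851
grasp_force: 0.0
```

carry_out(translation=[[0, 0, 0], [0, 0, 0], [0, 0, 0], [0, 0, 0], [0, 0, 0], [0, 0, 0], [0, 0, 0], [0, 0, 0]], twist=[[0, 0, -7], [0, 0, -7], [0, 0, -7], [0, 0, -7], [0, 0, -7], [0, 0, -7], [0, 0, 0], [0, 0, 0]], grip=[0, 0, 0, 0, 0, 0, 0, 0])

```text
time_s: 3.87
tool_pos: [0.587, -0.1691, 0.4047]
eef_rot: [[-0.938, 0.347, -0.0], [0.347, 0.938, -0.0], [0.0, -0.0, -1.0]]
ft_force: [-0.1, -0.2, 0.1]
gripper_width: 0.0852
grasp_force: 0.0
```

```bash
cat >> h.py <<'E'
def rep(target,yaw):
    s=ctrl.get_state();R=np.array(s['eef_rot']);p=np.array(s['tool_pos'])
    y=np.degrees(np.arctan2(R[1,1],R[0,1])); d=R.T@(np.array(target)-p)*100
    print('t',s['time_s'],'pos',p.round(4),'yaw',round(y,2),'F',np.round(s['ft_force'],1),'w',s['gripper_width'],'| shift cm',d.round(2),'twist z',round(-(yaw-y),2))
E
python3 - <<'E'
from h import *
ctrl.snapshot('wrist')
im,P,c=cloud('wrist');save(im,'w_c1')
for q in ctrl.find_in('wrist','carton1'):
    print(np.round(q['box']),q['conf'])
    try: print(rect(im,P,q['box'],.02,.04))
    except Exception as e: print(e)
rep([.587,-.168,.28],70)
E
```

```text
[ 67.   3. 137.  89.] 0.86
(array([ 402.5, -288.1]), (46.5, 85.3), 81.9, 30.7, 3685)
[ 82. 151. 160. 193.] 0.7
(array([ 540.4, -340.4]), (85.9, 45.7), 62.4, 30.8, 2495)
[239. 126. 275. 193.] 0.63
(array([ 588.3, -167.2]), (44.3, 85.0), 68.9, 30.8, 2381)
t 4.0167 pos [ 0.5872 -0.1685  0.4047] yaw 69.8 F [1.4 0.5 0.7] w 0.08530252552684799 | shift cm [ 0.04  0.04 12.47] twist z -0.2
```

View pics/w_c1.png

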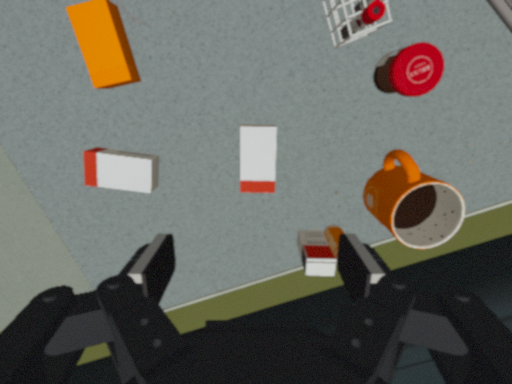

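Carton1 appears at about (258,158), flat and square between the fingers, with no obstacle near it. Its centre is (588,-167), yaw 69°, top at 30 mm. I descend with care and close.

carry_out(translation=[[0, 0.1, 3.5], [0, 0, 3.5], [0, 0, 3.5], [0, 0, 3.5], [0, 0, 3.5], [0, 0, 2.5], [0, 0, 1.5], [0, 0, 1.0]], twist=[[0, 0, 0.8], [0, 0, 0], [0, 0, 0], [0, 0, 0], [0, 0, 0], [0, 0, 0], [0, 0, 0], [0, 0, 0]], grip=[0, 0, 0, 0, 0, 0, 0, 0])

```text
time_s: 4.68
tool_pos: [0.5873, -0.167, 0.1778]
eef_rot: [[-0.934, 0.356, -0.002], [0.356, 0.934, 0.001], [0.002, -0.0, -1.0]]
ft_force: [0.3, -0.9, -0.1]
gripper_width: 0.0852
grasp_force: 0.0
```

carry_out(translation=[[0, 0, 1.0], [0, 0, 0.9], [0, 0, 0], [0, 0, 0]], twist=[[0, 0, 0], [0, 0, 0], [0, 0, 0], [0, 0, 0]], grip=[0, 0, 0, 0])

```text
time_s: 5.02
tool_pos: [0.5883, -0.1672, 0.1614]
eef_rot: [[-0.935, 0.355, 0.002], [0.355, 0.935, -0.0], [-0.002, 0.0, -1.0]]
ft_force: [-0.0, 0.1, 0.8]
gripper_width: 0.0851
grasp_force: 0.0
```

carry_out(translation=[[0, 0, 0], [0, 0, 0], [0, 0, 0], [0, 0, 0], [0, 0, 0], [0, 0, 0], [0, 0, 0], [0, 0, 0]], twist=[[0, 0, 0], [0, 0, 0], [0, 0, 0], [0, 0, 0], [0, 0, 0], [0, 0, 0], [0, 0, 0], [0, 0, 0]], grip=[0.2, 0.3, 0.4, 0.5, 0.6, 0.7, 0.7, 0.7], force=30)

```text
time_s: 5.68
tool_pos: [0.5944, -0.1692, 0.171]
eef_rot: [[-0.935, 0.355, 0.021], [0.355, 0.935, -0.007], [-0.022, 0.001, -1.0]]
ft_force: [-1.6, 0.0, 59.9]
gripper_width: 0.0449
grasp_force: 43.2
```

My descent rows added up to 2 cm too much, and the tips pressed the table as they swung forward. I open, raise to the intended height and grip again.

carry_out(translation=[[0, 0, -0.9], [0, 0, 0], [0, 0, 0], [0, 0, 0], [0, 0, -0.9], [0, 0, 0], [0, 0, 0], [0, 0, 0]], twist=[[0, 0, 0], [0, 0, 0], [0, 0, 0], [0, 0, 0], [0, 0, 0], [0, 0, 0], [0, 0, 0], [0, 0, 0]], grip=[0.5, 0.3, 0.1, 0.1, 0.1, 0.1, 0.1, 0.1])

```text
time_s: 6.35
tool_pos: [0.5877, -0.167, 0.1785]
eef_rot: [[-0.935, 0.355, -0.0], [0.355, 0.935, 0.0], [0.0, 0.0, -1.0]]
ft_force: [-0.5, -0.6, -0.1]
gripper_width: 0.0768
grasp_force: 0.0
```

Run:
```python
from h import *
print(ctrl.tips_ahead)
im,P,c=cloud('wrist');save(im,'w_c1b')
rep([.5877,-.1676,.180],69)
for n in('scene','side','wrist'):
    if n!='wrist': im,P,_=cloud(n)
    try:
        for q in ctrl.find_in(n,'carton1')[:3]: print(n,np.round(q['box']),rect(im,P,q['box'],.02 if n=='wrist' else .024,.04,m=3))
    except Exception as e: print(e)
```

```text
0.1734
t 6.4 pos [ 0.5876 -0.167   0.1784] yaw 69.2 F [-0.  -0.1  0.3] w 0.07692226636333636 | shift cm [-0.03 -0.05 -0.16] twist z 0.2
scene [330. 254. 357. 296.] (array([ 538.5, -341.2]), (88.9, 46.3), 61.2, 29.1, 714)
scene [258. 270. 302. 309.] (array([ 400.8, -288.7]), (47.4, 86.4), 80.8, 29.2, 768)
scene [292. 203. 321. 231.] (array([ 569.5, -163.9]), (95.4, 72.1), 54.8, 29.2, 389)
side [270. 229. 309. 253.] (array([ 574.3, -179. ]), (77.0, 85.2), 67.8, 29.0, 369)
side [208. 283. 250. 307.] (array([ 400.6, -288.3]), (48.3, 84.9), 82.0, 29.3, 726)
side [280. 278. 305. 330.] (array([ 538.9, -340.7]), (86.2, 45.0), 62.2, 29.2, 727)
wrist [205. 146. 308. 320.] (array([517.1, -66. ]), (630.7, 245.3), 81.0, 29.2, 2474)
wrist [  0. 233.  35. 327.] (array([-36.3, -54.8]), (8.7, 60.1), 57.9, 31.6, 93)
```

View pics/w_c1b.png

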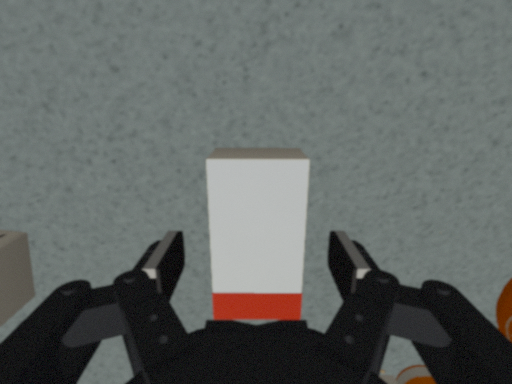

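The carton sits straight between the fingers, with its far top edge at row 158, columns 208–308. I measure its offset along its length and then grip.

```bash
cat >> h.py <<'E'
def faredge(im,P):
    # far (tool +x) and lateral extents of top face near the tool, in tool axes, mm, using rays onto the top
    s=ctrl.get_state();R=np.array(s['eef_rot']);p=np.array(s['tool_pos'])
    Q=(P-p)@R*1000
    return Q
E
python3 - <<'E'
from h import *
im,P,c=cloud('wrist');Q=faredge(im,P)
m=np.abs(P[...,2]-.030)<.003
q=Q[m]; q=q[(np.abs(q[:,1])<30)&(q[:,0]>-45)&(q[:,0]<60)]
print(cv2.minAreaRect(q[:,:2].astype(np.float32)),np.percentile(q[:,0],[1,50,99]),np.percentile(q[:,1],[1,99]),np.median(P[m][:,2]))
K=np.array(c['intrinsics']);Rc=np.array(c['attitude']);t=np.array(c['xyz'])
s=ctrl.get_state()
for rc in((158,208),(158,308),(158,258)):
  d=Rc@np.linalg.inv(K)@[rc[1],rc[0],1];X=t+d*(.030-t[2])/d[2];print((np.array(s['eef_rot']).T@(X-s['tool_pos'])*1000).round(1))
E
```

```text
((6.65716552734375, 0.3742656707763672), (86.05654907226562, 45.690650939941406), 0.15994814038276672) [-34.09886775  13.30806709  49.21993609] [-21.52918924  22.37809203] 0.030770206470492042
[ 49.4 -20.7 148.6]
[ 49.4  22.6 148.6]
[ 49.4   0.9 148.6]
```

carry_out(translation=[[0, 0, 0], [0, 0, 0], [0, 0, 0], [0, 0, 0], [0, 0, 0], [0, 0, 0], [0, 0, 0]], twist=[[0, 0, 0], [0, 0, 0], [0, 0, 0], [0, 0, 0], [0, 0, 0], [0, 0, 0], [0, 0, 0]], grip=[0.3, 0.4, 0.5, 0.6, 0.7, 0.7, 0.7], force=30)

```text
time_s: 7.28
tool_pos: [0.5878, -0.1671, 0.1788]
eef_rot: [[-0.935, 0.355, 0.0], [0.355, 0.935, -0.0], [-0.0, 0.0, -1.0]]
ft_force: [-0.1, -0.5, 2.3]
gripper_width: 0.0443
grasp_force: 31.5
```

Gripped at 44.3 mm. The carton's centre lies 7 mm along tool x from the TCP, which I compensate at the placing. Now I lift 17 cm, cross over and turn.

carry_out(translation=[[0, 0, -1.4], [0, 0, -3.0], [0, 0, -3.4], [0, 0, -3.4], [0, 0, -3.4], [0, 0, -2.4], [0, 0, 0], [0, 0, 0]], twist=[[0, 0, 0], [0, 0, 0], [0, 0, 0], [0, 0, 0], [0, 0, 0], [0, 0, 0], [0, 0, 0], [0, 0, 0]], grip=[0.7, 0.7, 0.7, 0.7, 0.7, 0.7, 0.7, 0.7])

```text
time_s: 7.95
tool_pos: [0.5879, -0.167, 0.3511]
eef_rot: [[-0.935, 0.355, 0.004], [0.355, 0.935, -0.001], [-0.004, 0.0, -1.0]]
ft_force: [-0.2, 0.8, -1.2]
gripper_width: 0.0446
grasp_force: 31.3
```

carry_out(translation=[[1.1, 1.35, 0], [2.16, 2.69, 0], [2.16, 2.69, 0], [2.16, 2.69, 0], [2.16, 2.69, 0], [2.16, 2.69, 0], [2.16, 2.69, 0], [2.16, 2.69, 0]], twist=[[0, 0, 0], [0, 0, 0], [0, 0, 0], [0, 0, 0], [0, 0, 0], [0, 0, 0], [0, 0, 0], [0, 0, 0]], grip=[0.7, 0.7, 0.7, 0.7, 0.7, 0.7, 0.7, 0.7])

```text
time_s: 8.62
tool_pos: [0.5056, 0.081, 0.347]
eef_rot: [[-0.935, 0.355, -0.004], [0.355, 0.935, -0.0], [0.004, -0.002, -1.0]]
ft_force: [0.2, 0.7, -1.0]
gripper_width: 0.0446
grasp_force: 31.2
```

carry_out(translation=[[2.16, 2.69, 0], [2.16, 2.69, 0], [2.16, 2.69, 0], [2.16, 2.69, 0], [1.1, 1.35, 0], [0, 0, 0], [0, 0, 0], [0, 0, 0]], twist=[[0, 0, 0], [0, 0, 0], [0, 0, 0], [0, 0, 0], [0, 0, 0], [0, 0, 3.2], [0, 0, 5], [0, 0, 6]], grip=[0.7, 0.7, 0.7, 0.7, 0.7, 0.7, 0.7, 0.7])

```text
time_s: 9.28
tool_pos: [0.458, 0.2276, 0.347]
eef_rot: [[-0.818, 0.576, -0.004], [0.576, 0.818, -0.002], [0.002, -0.004, -1.0]]
ft_force: [-0.6, -0.8, -1.3]
gripper_width: 0.0444
grasp_force: 31.2
```

carry_out(translation=[[0, 0, 0], [0, 0, 0], [0, 0, 0], [0, 0, 0], [0, 0, 0], [0, 0, 0], [0, 0, 0], [0, 0, 0]], twist=[[0, 0, 6], [0, 0, 6], [0, 0, 6], [0, 0, 6], [0, 0, 3], [0, 0, 0], [0, 0, 0], [0, 0, 0]], grip=[0.7, 0.7, 0.7, 0.7, 0.7, 0.7, 0.7, 0.7])

```text
time_s: 9.95
tool_pos: [0.459, 0.227, 0.3479]
eef_rot: [[-0.471, 0.882, -0.002], [0.882, 0.471, -0.001], [0.0, -0.002, -1.0]]
ft_force: [0.2, -1.1, 0.4]
gripper_width: 0.0444
grasp_force: 31.2
```

```bash
cat >> h.py <<'E'
def held(im,P,under):
    """rect of held carton's top face in tool axes, mm (needs top z)"""
    s=ctrl.get_state();R=np.array(s['eef_rot']);p=np.array(s['tool_pos'])
    Q=(P-p)@R*1000; tz=(p[2]-under-.030)*1000
    q=Q[np.abs(Q[...,2]-tz)<4]; q=q[(np.abs(q[:,1])<26)&(q[:,0]>-45)&(q[:,0]<65)]
    print('held',cv2.minAreaRect(q[:,:2].astype(np.float32)),'topz-exp',np.median(q[:,2])-tz,'far',np.percentile(q[:,0],99.5))
E
python3 - <<'E'
from h import *
im,P,c=cloud('wrist')
rep([.4606,.2266,.2508],28)
s=ctrl.get_state();held(im,P,s['tool_pos'][2]-.1788)
E
```

```text
t 10.0 pos [0.4592 0.227  0.3481] yaw 28.09 F [-0.3 -0.2 -0.2] w 0.044681070415245855 | shift cm [-0.1   0.11  9.73] twist z 0.09
held ((7.175148010253906, 0.019908905029296875), (51.936119079589844, 85.6584243774414), 89.8946762084961) topz-exp -0.5399774099666388 far 49.76036864420754
```

carry_out(translation=[[-0.1, 0.1, 1.5], [0, 0, 3.0], [0, 0, 3.0], [0, 0, 2.2], [0, 0, 1.5], [0, 0, 1.0], [0, 0, 0], [0, 0, 0]], twist=[[0, 0, 0], [0, 0, 0], [0, 0, 0], [0, 0, 0], [0, 0, 0], [0, 0, 0], [0, 0, 0], [0, 0, 0]], grip=[0.7, 0.7, 0.7, 0.7, 0.7, 0.7, 0.7, 0.7])

```text
time_s: 10.67
tool_pos: [0.4611, 0.2266, 0.2266]
eef_rot: [[-0.47, 0.883, -0.001], [0.883, 0.47, -0.0], [0.0, -0.001, -1.0]]
ft_force: [0.1, -0.5, -0.6]
gripper_width: 0.0442
grasp_force: 31.2
```

Run:
```python
from h import *
im,P,c=cloud('wrist');save(im,'w_preplace')
rep([.4606,.2266,.1915],28)
p=P[(P[...,2]>.008)&(P[...,2]<.017)];p=p[(np.abs(p[:,0]-.509)<.12)&(np.abs(p[:,1]-.232)<.12)]
e=(p[:,:2]*1000-[508.7,231.9]);a=np.radians(28);b=e@np.array([[np.cos(a),-np.sin(a)],[np.sin(a),np.cos(a)]])
print('board pts in board frame',np.percentile(b,[.5,99.5],axis=0))
q=P[(P[...,2]>.037)&(P[...,2]<.046)];q=q[(np.abs(q[:,0]-.509)<.12)&(np.abs(q[:,1]-.232)<.12)]
e=(q[:,:2]*1000-[508.7,231.9]);b=e@np.array([[np.cos(a),-np.sin(a)],[np.sin(a),np.cos(a)]])
print('laid',np.percentile(b,[.5,99.5],axis=0))
```

```text
t 10.7167 pos [0.4614 0.2268 0.2273] yaw 28.02 F [ 0.6  0.2 -0.7] w 0.044454390927467655 | shift cm [ 0.02 -0.08  3.58] twist z 0.02
board pts in board frame [[-75.70006175 -18.05514765]
 [ 76.58183293  77.28276872]]
laid [[-55.06182506 -67.11029336]
 [ 66.55486124  16.98354718]]
```

View pics/w_preplace.png

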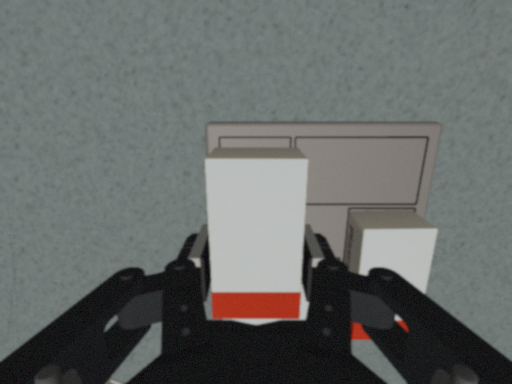

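The carton hangs square above outline d, with the outline's corners showing at (219,138) and (291,138). Carton b, at (390,250), lies where expected. I lower the last 35 mm slowly.

carry_out(translation=[[0, -0.05, 1.0], [0, 0, 1.0], [0, 0, 0.7], [0, 0, 0.4], [0, 0, 0.3], [0, 0, 0.15], [0, 0, 0], [0, 0, 0]], twist=[[0, 0, 0], [0, 0, 0], [0, 0, 0], [0, 0, 0], [0, 0, 0], [0, 0, 0], [0, 0, 0], [0, 0, 0]], grip=[0.7, 0.7, 0.7, 0.7, 0.7, 0.7, 0.7, 0.7])

```text
time_s: 11.38
tool_pos: [0.4607, 0.2264, 0.1913]
eef_rot: [[-0.469, 0.883, 0.0], [0.883, 0.469, 0.0], [-0.0, 0.0, -1.0]]
ft_force: [1.1, 0.3, -0.5]
gripper_width: 0.0443
grasp_force: 31.2
```

carry_out(translation=[[0, 0, 0.05], [0, 0, 0.05], [0, 0, 0]], twist=[[0, 0, 0], [0, 0, 0], [0, 0, 0]], grip=[0.7, 0.7, 0.7])

```text
time_s: 11.63
tool_pos: [0.4608, 0.2264, 0.1908]
eef_rot: [[-0.469, 0.883, 0.001], [0.883, 0.469, 0.0], [-0.0, 0.001, -1.0]]
ft_force: [-1.4, -0.8, 6.9]
gripper_width: 0.044
grasp_force: 32.0
```

carry_out(translation=[[0, 0, 0], [0, 0, 0], [0, 0, 0], [0, 0, 0], [0, 0, -0.5], [0, 0, -2], [0, 0, -3], [0, 0, -3]], twist=[[0, 0, 0], [0, 0, 0], [0, 0, 0], [0, 0, 0], [0, 0, 0], [0, 0, 0], [0, 0, 0], [0, 0, 0]], grip=[0.45, 0.35, 0.25, 0.25, 0.25, 0.25, 0.25, 0.25])

```text
time_s: 12.3
tool_pos: [0.4602, 0.2261, 0.2757]
eef_rot: [[-0.469, 0.883, -0.002], [0.883, 0.469, -0.001], [0.0, -0.003, -1.0]]
ft_force: [0.8, -0.5, 0.1]
gripper_width: 0.064
grasp_force: 0.0
```

carry_out(translation=[[0, 0, -3], [0, 0, -3], [0, 0, -3], [0, 0, -3], [0, 0, -1], [0, 0, 0]], twist=[[0, 0, 0], [0, 0, 0], [0, 0, 0], [0, 0, 0], [0, 0, 0], [0, 0, 0]], grip=[0.25, 0.25, 0.25, 0.2, 0.1, 0])

```text
time_s: 12.8
tool_pos: [0.4612, 0.2266, 0.4083]
eef_rot: [[-0.47, 0.883, 0.005], [0.883, 0.469, 0.003], [-0.0, 0.006, -1.0]]
ft_force: [-0.0, -0.4, -0.2]
gripper_width: 0.085
grasp_force: 0.0
```

Run:
```python
from h import *
ctrl.snapshot('wrist')
im,P,c=cloud('wrist');save(im,'w_placed')
rep([.5395,-.3405,.405],-28)
for q in ctrl.find_in('wrist','laid_a'): print(np.round(q['box']),round(q['conf'],2),rect(im,P,q['box'],.037,.05,m=2))
p=P[(P[...,2]>.006)&(P[...,2]<.06)];p=p[(np.abs(p[:,0]-.509)<.115)&(np.abs(p[:,1]-.232)<.115)]
print('board',cv2.minAreaRect((p[:,:2]*1000).astype(np.float32)))
a=np.radians(28);Rb=np.array([[np.cos(a),-np.sin(a)],[np.sin(a),np.cos(a)]])
q=p[p[:,2]>.037];b=(q[:,:2]*1000-[508.7,231.9])@Rb
d=b[(b[:,0]<-20)&(b[:,1]>-19)]
print('d',cv2.minAreaRect(d.astype(np.float32)),'expected -45,25')
```

```text
t 12.9 pos [0.4602 0.2262 0.4048] yaw 28.0 F [-0.6 -0.1  0.2] w 0.0852440159703675 | shift cm [-5.376e+01 -1.960e+01 -2.000e-02] twist z 56.0
[302. 157. 343. 226.] 0.89 (array([556.4, 227.6]), (54.4, 85.4), 28.8, 42.9, 2444)
[238. 189. 304. 229.] 0.67 (array([508.5, 185.2]), (90.2, 53.7), 27.0, 42.9, 2317)
[307. 327. 330. 333.] 0.57 (array([0., 0.]), (0.0, 0.0), 0.0, nan, 0)
[235. 119. 274. 191.] 0.26 (array([460.8, 231.2]), (48.3, 89.7), 28.1, 42.8, 2586)
board ((508.95037841796875, 231.97337341308594), (156.3130645751953, 153.57208251953125), 28.039663314819336)
d ((-44.17668151855469, 24.637283325195312), (45.19417190551758, 84.18885803222656), 0.038334108889102936) expected -45,25
  return _methods._mean(a, axis=axis, dtype=dtype,
  ret = ret.dtype.type(ret / rcount)
```

View pics/w_placed.png

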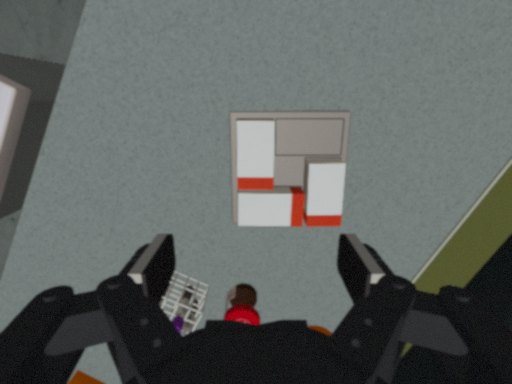

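Carton1 lies in outline d (image (255,155)), 0.9 mm off its centre and square. Cartons a and b have not moved. Next is carton2.

carry_out(translation=[[-3.58, -1.31, 0], [-3.58, -1.31, 0], [-3.58, -1.31, 0], [-3.58, -1.31, 0], [-3.58, -1.31, 0], [-3.58, -1.31, 0], [-3.58, -1.31, 0], [-3.58, -1.31, 0]], twist=[[0, 0, 0], [0, 0, 0], [0, 0, 0], [0, 0, 0], [0, 0, 0], [0, 0, 0], [0, 0, 0], [0, 0, 0]], grip=[0, 0, 0, 0, 0, 0, 0, 0])

```text
time_s: 13.62
tool_pos: [0.5019, -0.0775, 0.4031]
eef_rot: [[-0.469, 0.883, -0.004], [0.883, 0.469, 0.001], [0.002, -0.003, -1.0]]
ft_force: [1.2, -0.4, -0.6]
gripper_width: 0.0856
grasp_force: 0.0
```

carry_out(translation=[[-3.58, -1.31, 0], [-3.58, -1.31, 0], [-3.58, -1.31, 0], [-3.58, -1.31, 0], [-3.58, -1.31, 0], [-3.58, -1.31, 0], [-3.58, -1.31, 0], [0, 0, 0]], twist=[[0, 0, 0], [0, 0, 0], [0, 0, 0], [0, 0, 0], [0, 0, 0], [0, 0, 0], [0, 0, 0], [0, 0, 7]], grip=[0, 0, 0, 0, 0, 0, 0, 0])

```text
time_s: 14.28
tool_pos: [0.5392, -0.3457, 0.4025]
eef_rot: [[-0.357, 0.934, -0.002], [0.934, 0.357, -0.001], [-0.0, -0.002, -1.0]]
ft_force: [-0.9, 0.4, 0.7]
gripper_width: 0.0854
grasp_force: 0.0
```

carry_out(translation=[[0, 0, 0], [0, 0, 0], [0, 0, 0], [0, 0, 0], [0, 0, 0], [0, 0, 0], [0, 0, 0], [0, 0, 0]], twist=[[0, 0, 7], [0, 0, 7], [0, 0, 7], [0, 0, 7], [0, 0, 7], [0, 0, 7], [0, 0, 7], [0, 0, 0]], grip=[0, 0, 0, 0, 0, 0, 0, 0])

```text
time_s: 14.95
tool_pos: [0.5389, -0.3398, 0.4025]
eef_rot: [[0.473, 0.881, -0.004], [0.881, -0.473, 0.002], [0.0, -0.004, -1.0]]
ft_force: [-0.3, 0.0, 0.8]
gripper_width: 0.0855
grasp_force: 0.0
```

Run:
```python
from h import *
ctrl.snapshot('wrist');ctrl.snapshot('wrist')
im,P,c=cloud('wrist')
for q in ctrl.find_in('wrist','carton2')[:4]: print(np.round(q['box']),round(q['conf'],2),rect(im,P,q['box'],.026,.036,m=2))
rep([.5393,-.3405,.180],-28)
```

```text
[238. 126. 277. 194.] 0.97 (array([ 540.3, -340.2]), (84.7, 45.4), 62.2, 30.7, 2416)
[104. 144. 187. 199.] 0.63 (array([ 402.3, -287.7]), (45.4, 85.7), 81.4, 30.6, 2312)
t 15.15 pos [ 0.5391 -0.3399  0.404 ] yaw -27.82 F [0.6 0.1 0.1] w 0.08550491774643569 | shift cm [-0.05  0.08 22.4 ] twist z 0.18
```

carry_out(translation=[[0, 0.1, 3.5], [0, 0, 3.5], [0, 0, 3.5], [0, 0, 3.5], [0, 0, 3.5], [0, 0, 2.4], [0, 0, 1.5], [0, 0, 1.0]], twist=[[0, 0, 0], [0, 0, 0], [0, 0, 0], [0, 0, 0], [0, 0, 0], [0, 0, 0], [0, 0, 0], [0, 0, 0]], grip=[0, 0, 0, 0, 0, 0, 0, 0])

```text
time_s: 15.82
tool_pos: [0.5396, -0.3402, 0.179]
eef_rot: [[0.468, 0.884, -0.002], [0.884, -0.468, 0.002], [0.0, -0.003, -1.0]]
ft_force: [-0.8, -0.1, -0.5]
gripper_width: 0.0853
grasp_force: 0.0
```

carry_out(translation=[[0, 0, 0], [0, 0, 0]], twist=[[0, 0, 0], [0, 0, 0]], grip=[0, 0])

```text
time_s: 15.98
tool_pos: [0.5405, -0.3407, 0.1818]
eef_rot: [[0.469, 0.883, 0.001], [0.883, -0.469, -0.0], [-0.0, 0.001, -1.0]]
ft_force: [0.1, 0.1, 0.5]
gripper_width: 0.0852
grasp_force: 0.0
```

Run:
```python
from h import *
im,P,c=cloud('wrist')
rep([.5400,-.3404,.180],-28)
held(im,P,0)
```

```text
t 16.0333 pos [ 0.5408 -0.3409  0.1826] yaw -27.97 F [-0.1 -0.1  0.3] w 0.08541591180227379 | shift cm [ 0.01 -0.1   0.25] twist z 0.03
held ((1.5259284973144531, -0.9261856079101562), (45.448326110839844, 83.81688690185547), 89.87556457519531) topz-exp -0.7242775181009904 far 43.184150184106215
```

carry_out(translation=[[0, -0.08, 0.3], [0, 0, 0], [0, 0, 0], [0, 0, 0], [0, 0, 0], [0, 0, 0], [0, 0, 0], [0, 0, 0]], twist=[[0, 0, 0], [0, 0, 0], [0, 0, 0], [0, 0, 0], [0, 0, 0], [0, 0, 0], [0, 0, 0], [0, 0, 0]], grip=[0.2, 0.3, 0.4, 0.5, 0.6, 0.7, 0.7, 0.7], force=30)

```text
time_s: 16.7
tool_pos: [0.5397, -0.3403, 0.1792]
eef_rot: [[0.469, 0.883, 0.001], [0.883, -0.469, -0.001], [-0.0, 0.001, -1.0]]
ft_force: [-0.2, 0.3, 6.0]
gripper_width: 0.0449
grasp_force: 32.0
```

Run:
```python
from h import *
im,P,c=cloud('wrist')
rep([.5400,-.3404,.180],-28)
held(im,P,0)
```

```text
t 16.75 pos [ 0.5397 -0.3404  0.1792] yaw -28.0 F [-0.7  0.3  6. ] w 0.04463221464835441 | shift cm [ 0.01  0.03 -0.08] twist z 0.0
held ((2.780414581298828, 0.04613494873046875), (51.92320251464844, 81.6054916381836), 89.748779296875) topz-exp -0.7123937561952687 far 43.17637247668532
```

The grip is good at 44.6 mm and centred to about 1 mm. I lift, carry high over the rack, and turn 34°.

carry_out(translation=[[0, 0, -1.5], [0, 0, -3.0], [0, 0, -3.4], [0, 0, -3.4], [0, 0, -3.4], [0, 0, -2.6], [0, 0, 0], [1.58, -0.94, 0]], twist=[[0, 0, 0], [0, 0, 0], [0, 0, 0], [0, 0, 0], [0, 0, 0], [0, 0, 0], [0, 0, 0], [0, 0, 0]], grip=[0.7, 0.7, 0.7, 0.7, 0.7, 0.7, 0.7, 0.7])

```text
time_s: 17.42
tool_pos: [0.539, -0.3237, 0.3544]
eef_rot: [[0.471, 0.882, 0.005], [0.882, -0.471, -0.004], [-0.001, 0.007, -1.0]]
ft_force: [1.1, 0.1, -1.0]
gripper_width: 0.0442
grasp_force: 31.3
```

carry_out(translation=[[3.15, -1.88, 0], [3.15, -1.88, 0], [3.15, -1.88, 0], [3.15, -1.88, 0], [3.15, -1.88, 0], [3.15, -1.88, 0], [3.15, -1.88, 0], [3.15, -1.88, 0]], twist=[[0, 0, 0], [0, 0, 0], [0, 0, 0], [0, 0, 0], [0, 0, 0], [0, 0, 0], [0, 0, 0], [0, 0, 0]], grip=[0.7, 0.7, 0.7, 0.7, 0.7, 0.7, 0.7, 0.7])

```text
time_s: 18.08
tool_pos: [0.5226, -0.0264, 0.3506]
eef_rot: [[0.47, 0.883, -0.002], [0.883, -0.47, 0.0], [-0.001, -0.002, -1.0]]
ft_force: [1.5, 0.2, -0.4]
gripper_width: 0.0444
grasp_force: 31.3
```

carry_out(translation=[[3.15, -1.88, 0], [3.15, -1.88, 0], [3.15, -1.88, 0], [3.15, -1.88, 0], [3.15, -1.88, 0], [3.15, -1.88, 0], [3.15, -1.88, 0], [3.15, -1.88, 0]], twist=[[0, 0, 0], [0, 0, 0], [0, 0, 0], [0, 0, 0], [0, 0, 0], [0, 0, 0], [0, 0, 0], [0, 0, 0]], grip=[0.7, 0.7, 0.7, 0.7, 0.7, 0.7, 0.7, 0.7])

```text
time_s: 18.75
tool_pos: [0.5079, 0.2664, 0.3505]
eef_rot: [[0.469, 0.883, -0.002], [0.883, -0.469, -0.001], [-0.002, -0.001, -1.0]]
ft_force: [-0.2, -0.2, -0.8]
gripper_width: 0.0443
grasp_force: 31.3
```

carry_out(translation=[[1.58, -0.94, 0], [0, 0, 0], [0, 0, 0], [0, 0, 0], [0, 0, 0], [0, 0, 0], [0, 0, 0], [0, 0, 0]], twist=[[0, 0, 0], [0, 0, 5], [0, 0, 6], [0, 0, 6], [0, 0, 6], [0, 0, 6], [0, 0, 5], [0, 0, 0]], grip=[0.7, 0.7, 0.7, 0.7, 0.7, 0.7, 0.7, 0.7])

```text
time_s: 19.42
tool_pos: [0.5076, 0.2828, 0.3504]
eef_rot: [[0.884, 0.467, -0.002], [0.467, -0.884, -0.001], [-0.002, -0.0, -1.0]]
ft_force: [0.8, 0.4, -1.0]
gripper_width: 0.0446
grasp_force: 31.2
```

carry_out(translation=[[0, 0, 0], [0, 0, 0]], twist=[[0, 0, 0], [0, 0, 0]], grip=[0.7, 0.7])

```text
time_s: 19.58
tool_pos: [0.5081, 0.2828, 0.3508]
eef_rot: [[0.882, 0.472, -0.001], [0.472, -0.882, -0.0], [-0.001, -0.0, -1.0]]
ft_force: [0.1, -0.1, -0.9]
gripper_width: 0.0443
grasp_force: 31.2
```

Run:
```python
from h import *
im,P,c=cloud('wrist')
rep([.5087,.2828,.2362],-62)
held(im,P,ctrl.get_state()['tool_pos'][2]-.1792)
```

```text
t 19.6333 pos [0.5083 0.2828 0.3509] yaw -61.87 F [ 0.5 -0.6 -1.3] w 0.044273944111534305 | shift cm [ 0.04  0.02 11.47] twist z 0.13
held ((3.0669517517089844, 0.05034637451171875), (51.95448303222656, 81.7037582397461), 89.79815673828125) topz-exp -0.5745423431133077 far 43.607393123015996
```

carry_out(translation=[[0, 0, 1.5], [0, 0, 3.0], [0, 0, 3.0], [0, 0, 2.0], [0, 0, 1.2], [0, 0, 0.7], [0, 0, 0.1], [0, 0, 0]], twist=[[0, 0, 0.1], [0, 0, 0], [0, 0, 0], [0, 0, 0], [0, 0, 0], [0, 0, 0], [0, 0, 0], [0, 0, 0]], grip=[0.7, 0.7, 0.7, 0.7, 0.7, 0.7, 0.7, 0.7])

```text
time_s: 20.3
tool_pos: [0.509, 0.283, 0.2366]
eef_rot: [[0.884, 0.468, 0.0], [0.468, -0.884, 0.0], [0.001, -0.0, -1.0]]
ft_force: [0.4, -0.9, -0.6]
gripper_width: 0.0444
grasp_force: 31.2
```

carry_out(translation=[[0, 0, 0], [0, 0, 0], [0, 0, 0]], twist=[[0, 0, 0], [0, 0, 0], [0, 0, 0]], grip=[0.7, 0.7, 0.7])

```text
time_s: 20.55
tool_pos: [0.509, 0.283, 0.2374]
eef_rot: [[0.884, 0.468, 0.002], [0.468, -0.884, 0.001], [0.002, 0.0, -1.0]]
ft_force: [0.1, 0.8, -0.7]
gripper_width: 0.0443
grasp_force: 31.2
```

Run:
```python
from h import *
im,P,c=cloud('wrist')
rep([.5087,.2828,.2362],-62)
held(im,P,ctrl.get_state()['tool_pos'][2]-.1792)
ims=[im[:, :]]
a=np.radians(28);Rb=np.array([[np.cos(a),-np.sin(a)],[np.sin(a),np.cos(a)]])
for n in('scene','side'):
    im2,P2,_=cloud(n);ims.append(im2[80:272,110:366])
    for zl,zh in((.036,.05),(.078,.095)):
        q=P2[(P2[...,2]>zl)&(P2[...,2]<zh)];b=(q[:,:2]*1000-[508.8,231.9])@Rb
        k=(np.abs(b)<95).all(1);b=b[k];z=q[k,2]
        if zl>.07: print(n,'top',len(b),np.median(z),cv2.minAreaRect(b[(b[:,1]>15)&(b[:,0]>-30)].astype(np.float32)))
        else:
            for nm,s in(('d',(b[:,0]<-20)&(b[:,1]>-19)),('a',(b[:,1]<-20)&(b[:,0]<20)),('b',(b[:,0]>20.5)&(b[:,1]<19))): print(n,nm,s.sum(),cv2.minAreaRect(b[s].astype(np.float32)))
save(np.vstack([cv2.resize(i,(400,300)) for i in ims[1:]]),'final')
```

```text
t 20.6 pos [0.5089 0.283  0.2372] yaw -62.09 F [ 1.  -0.1  0.2] w 0.04446407542010103 | shift cm [-0.03  0.    0.1 ] twist z -0.09
held ((3.1080474853515625, 0.02947998046875), (51.92800521850586, 82.23851013183594), 89.79197692871094) topz-exp -0.8401222100951031 far 43.91930432396286
scene d 372 ((-46.774635314941406, 24.819740295410156), (87.29574584960938, 48.63734436035156), 88.38438415527344)
scene a 383 ((-24.714298248291016, -46.26879119873047), (89.83057403564453, 49.05891799926758), 1.2301862239837646)
scene b 324 ((43.85065460205078, -27.27782440185547), (87.22100830078125, 46.59247970581055), 89.97438049316406)
scene top 316 0.08673153585009286 ((8.449191093444824, 50.536190032958984), (82.45145416259766, 59.97926712036133), 54.18857955932617)
side d 274 ((-46.28545379638672, 24.923166275024414), (49.18357467651367, 87.39117431640625), 0.9346014857292175)
side a 303 ((-25.367549896240234, -46.115352630615234), (49.961036682128906, 89.9789810180664), 89.38977813720703)
side b 252 ((44.21064758300781, -26.63654327392578), (88.70182037353516, 47.15567398071289), 89.8600845336914)
side top 237 0.08654110893588896 ((22.752849578857422, 47.91588592529297), (65.8280029296875, 84.9295654296875), 89.3902359008789)
```

View pics/final.png

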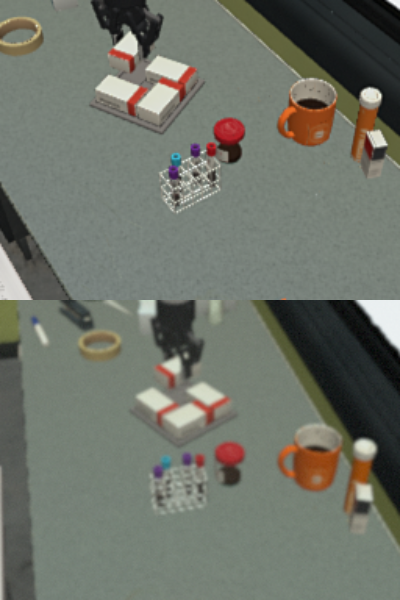

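Both views show three cartons flat on the board and the fourth held over outline c. It is level, square and about 15.5 mm above the neighbours' tops, and the rack, jar and mug are undisturbed. I hand in.

```bash
python3 -c "
from bench import ctrl
print(ctrl.close_job())"
```

```text
the job is handed in; nothing more can be done
None
```

The job is handed in at about 20.6 s: carton1 lies in outline d, about 1 mm off its centre, and carton2 is held level and square about 15 mm above outline c's neighbours; while first gripping carton1 I went 2 cm too low, so the fingertips pressed the worktop with about 60 N and shifted that carton 7 mm, which I corrected.

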